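# Set the diode soldering stage to 60 degrees

### The job

Turn the rotary stage with the blue handle, which carries the copper stud diode for soldering, until its scale reads 60 degrees (the long mark with two dots) against the red index line, and let go of it. Leave the orange-handled stage at its setting.

Things in the scene. Friction and masses are not known exactly. Their poses are not given: they have to be found in the camera images.
- blue_dial (a joint): dial of the blue-handled stage; its value in radians is what its scale reads at the index line (0 to 2.62 rad = 0 to 150 degrees; 60 degrees = 1.047). It grows as the dial turns counter-clockwise seen from above. Bearing friction about 0.05 N m: it stays where it is left.
- blue_grip (a point): on the axis of the blue-handled stage, 52 mm above the worktop, at the height to grip its blue bar handle; turns with the dial. z up, y along the bar, x across it (close the fingers along x). Bar 50 mm long (y), 16 mm thick (x), from the dial face at 26 mm up to 66 mm above the worktop. The copper diode (13 mm across, 27 mm high) stands on the dial 44 mm from the axis toward -y.
- blue_index (a point): red index line on a small dark block on the fixed grey 144 mm square base of the blue-handled stage, 66 mm from the axis, 26 mm up; x points to the axis. The white dial, 116 mm across, has ticks each 10 degrees, long ones each 30: red tick 0, then clockwise round the dial 1 dot at 30, 2 dots at 60, 3 at 90, 4 at 120, 5 at 150.
- orange_zero (a point): red zero tick on the dial of the other stage, 55 mm from that dial's axis, 26 mm up; that stage is built just like the blue one but has an orange handle and carries a small black carbon brush. To be left alone.

How it is judged (in metres and radians):
At the end, for the whole second after the job is handed in: The blue-handled stage reads 60 degrees within 10 degrees and is at rest, and the orange-handled stage is still at its setting (its zero tick within 10 mm of where it was) (value of joint blue_dial between 0.872 and 1.222 rad and velocity of joint blue_dial between -0.05 and 0.05 rad/s and distance of orange_zero from where it was at the start of the episode below 0.01 m); the robot touches nothing.
It fails at once if the orange-handled stage was turned (its zero tick moved by more than 10 mm) (distance of orange_zero from where it was at the start of the episode above 0.01 m).
It also fails if it takes over 32 s, if anything falls off the work surface, if the arm or the gripper's body presses on something with over 40 N, if the wrist force passes 120 N, or if a joint passes its speed limit or range.

### The arm

A 6-joint arm with a two-finger parallel gripper is mounted at the origin on a cart in front of the work surface, level with it; the furniture and walls round the work are solid. World frame = base frame: x ahead of the robot, y to its left, z up, the work surface at z = 0. Lengths are in mm, angles in degrees, forces in N, time in s.
With the tool pointing down it reaches from about 325 to 850 mm from the base axis. Payload 4.4 kg.
Tool frame: the origin (TCP) lies midway between the tips of the shut fingers; the grasp point (between the pads) lies behind it (bot.hold_point_z is the z of the grasp point in the tool frame, in mm); z points along the fingers, y is the line along which they close (so a half turn about z gives the same grasp; the last joint's range is limited). The gripper opens to 94 mm and grips with 3 to 60 N. Pads are 16 mm wide; open, the fingers measure 119 mm over their backs; the gripper's body (75 mm by 177 mm) begins 78 mm behind the grasp point.
Start: joints at [-8.623, 11.837, 88.321, -0, 79.842, -8.623], TCP at [575.002, -0.012, 205.447] pointing down, gripper open.
Joint ranges: [-156.59, 156.59], [-49.26, 127.26], [12.9, 141.05], [-63.56, 243.56], [4.71, 150.69], [-161.64, 161.64]. Speed limits (degrees/s): [159.86, 159.86, 180, 180, 180, 180].

### API

Orientations are given as a 3x3 rotation matrix whose columns are the frame's x, y, z axes.
In Python, from plant import bot gives the robot as it stands. The module is installed in compiled form; this text tells all that it offers.
- The arm moves only by the tool arm_command, never from a script. Its argument "moves" is a list of rows, each a list of 6 numbers: the shift along the tool's x, y, z in m, then the turn, a rotation vector about the tool's x, y, z in rad. In form: [[x, y, z, ax, ay, az], ...]. A call has 1 to 20 rows; each row shifts and turns the commanded pose from where the row before left it, along the tool's axes as they then stand; what a row does not reach is not made up. A row lasts 1/10 s, in which the tool goes at most 50 mm and 8.59 degrees, less where a joint would pass 70% of its speed; a pose out of reach is approached as far as the arm can. A call is refused whole if a number of a shift passes 0.05 or a number of a turn 0.15, either way. A call with a gripper value outside its range is refused whole. "jaw" is the closure in counts, from 0 (fully open) to 255 (shut), set as the call begins (left out, the last holds). The fingers move at their own pace and stop on an object; "force" is the grip in N (left out, the last holds). Time passes only in rows, so rows that do not move let the fingers close. It gives the time, the measured TCP pose, the force, the opening and the grip force at its end, in the units of the state.
- bot.get_obs(): the state, without advancing time (a new reading comes with each control period).
- bot.grab_frame(name): name is "scene" or "side" or "wrist"; returns a dict with "pixels" (480x640x3 uint8, red, green, blue), "range_z" (480x640 float32, mm along the optical axis (not along the pixel's ray), 0 where there is no reading), "fx", "fy", "cx", "cy" (pixels), "dist_coeffs" ([k1, k2, p1, p2, k3] as OpenCV has them; the pictures are not rectified), "origin" and "attitude" of the camera in the world; the wrist camera has in their place "hand_eye" (4x4, takes a point from camera to tool coordinates, whose origin is the TCP and whose axes are the flange's). Camera axes: x right, y up, looking along -z (the intrinsics and any distortion apply to the point x, -y, -z); pixel columns grow to the right and rows downward; lengths in mm; the calibration is good to about 2 mm. A picture is of the moment at which its call begins: read the wrist's pose just before it.
- bot.close_job(): hands the job in; it is judged then, once.
The state is a dict: "time_s": time; "joint_pos": joint angles; "qvel": joint speeds; "effort": joint torques, N m; "eef_pos": TCP position; "orientation": TCP orientation; "contact_force": force on the tool from outside, world axes, zero at the start; "moment": the same for the moment, N m; "opening": opening from 0.0 (shut) to 1.0 (fully open); "grasp_force": force on a finger pad.
Only numpy, scipy, OpenCV 4.12 (cv2) and the standard library are available. Lean on these libraries where they do the work, as an engineer would, in place of code of your own. Each camera call takes 0.05 s, during which the arm holds its last target. There are 200 camera calls.

## Working session

There is one attempt and no reset: what is moved stays moved. The work goes in short steps, Python scripts to look and compute and a tool call to move; the robot and the scene stay as the last step left them, time stands still between calls to the robot, and variables do not carry over. Pictures are saved under pics/ and viewed, at most 10 in all, crops included, and the job is handed in when it is done.

Besides the shell and the picture viewer there is one more tool, called as a command line: name --pt "numbers of a row" for each row, then --argument value for the rest. arm_command: Moves the arm, as the interface text tells. Its arguments: {"type":"object","properties":{"moves":{"type":"array","items":{"type":"array","items":{"type":"number"}}},"jaw":{"type":"number"},"force":{"type":"number"}},"required":["moves"]}

```bash
mkdir -p pics
cat > h.py <<'E'
import numpy as np, cv2
from plant import bot
def grab(n):
    o=bot.get_obs(); f=bot.grab_frame(n)
    if 'hand_eye' in f:
        T=np.eye(4);T[:3,:3]=np.array(o['orientation']);T[:3,3]=o['eef_pos'];T=T@np.array(f['hand_eye'])
        f['R'],f['t']=T[:3,:3],T[:3,3]
    else: f['R'],f['t']=np.array(f['attitude']),np.array(f['origin'])
    f['K']=np.array([[f['fx'],0,f['cx']],[0,f['fy'],f['cy']],[0,0,1.]])
    return f
def plane(f,uv,z):
    p=cv2.undistortPoints(np.float64(uv).reshape(-1,1,2),f['K'],np.float64(f['dist_coeffs']))[:,0]
    d=np.c_[p[:,0],-p[:,1],-np.ones(len(p))]@f['R'].T
    return f['t']+d*((z-f['t'][2])/d[:,2])[:,None]
def save(f,n): cv2.imwrite('pics/'+n,cv2.cvtColor(f['pixels'],cv2.COLOR_RGB2BGR))
E
python3 - <<'E'
from h import *
print(bot.get_obs(), bot.hold_point_z)
for n in ['scene','wrist']:
    f=grab(n); save(f,n+'0.png'); print(n,f['t'],f['R'].round(2).tolist())
    hsv=cv2.cvtColor(f['pixels'],cv2.COLOR_RGB2HSV)
    for c,lo,hi in [('blue',(100,120,50),(125,255,255)),('orange',(8,150,100),(20,255,255)),('red',(0,170,100),(5,255,255))]:
        m=cv2.inRange(hsv,lo,hi); k,l,s,ce=cv2.connectedComponentsWithStats(m)
        for i in range(1,k):
            if s[i,4]>15: print(c,s[i],ce[i].round(1),plane(f,ce[i],26).round(0))
E
```

```text
{'time_s': 0.0, 'joint_pos': array([-8.62413026e+00,  1.18845872e+01,  8.84030063e+01, -2.04501241e-03,
        7.98408592e+01, -8.62267190e+00]), 'qvel': array([ 0.0449946 ,  0.04026637,  0.02665939, -0.06487201,  0.04098937,
       -0.03646572]), 'effort': array([-8.39226868e-05, -3.70882022e+01, -2.81415099e+01,  6.96549774e-02,
        3.60915181e-02, -1.71865345e-04]), 'eef_pos': array([5.74205060e+02, 8.59096706e-02, 2.04302300e+02]), 'orientation': array([[ 1.94531420e-05,  9.99997532e-01, -2.22184069e-03],
       [ 9.99999954e-01, -1.87834255e-05,  3.01444628e-04],
       [ 3.01402150e-04, -2.22184645e-03, -9.99997486e-01]]), 'contact_force': array([-0.02881322,  0.21320261, -0.02171492]), 'moment': array([ 0.0104456 , -0.03768015, -0.04384501]), 'grasp_force': 0.0, 'opening': 0.9974726297319705} -18.8
scene [  95.8647731  -469.06970941  653.90261882] [[0.72, 0.48, -0.51], [-0.7, 0.49, -0.53], [-0.0, 0.73, 0.68]]
blue [195 103  27  16 209] [207.7 111.1] [[720. 556.  26.]]
blue [199 131  26  27 519] [212.2 144.3] [[632. 413.  26.]]
blue [296 176  12   9  63] [301.3 179.5] [[68
[... 714 characters left out ...]
47] [621.9 154.6] [[1335. -303.   26.]]
red [370 155  27  20 408] [382.6 164.5] [[854.  77.  26.]]
red [496 349  41  11 312] [516.7 353.7] [[ 614. -389.   26.]]
red [559 355   8   8  45] [562.  358.4] [[ 657. -447.   26.]]
red [564 365   6   7  32] [566.6 367.6] [[ 646. -460.   26.]]
red [500 368  45  12 350] [522.  373.6] [[ 588. -413.   26.]]
wrist [575.86701884  73.26506467 385.54202654] [[1.0, -0.0, 0.0], [0.0, 0.97, 0.25], [-0.0, -0.25, 0.97]]
blue [472   0  17  30 438] [479.7  13.5] [[701. 176.  26.]]
blue [473  39  17  70 833] [482.1  72.6] [[708. 131.  26.]]
blue [ 468  214   76   66 2828] [509.9 249.1] [[749. -24.  26.]]
blue [296 370  16   6  58] [304.6 373.2] [[ 554. -157.   26.]]
```

View pics/scene0.png

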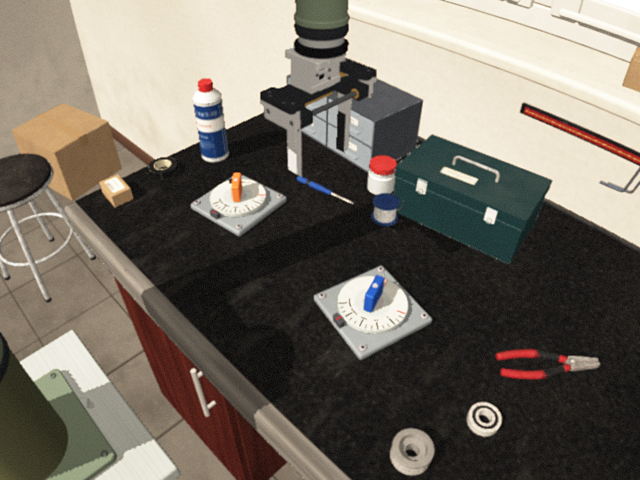

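View pics/wrist0.png

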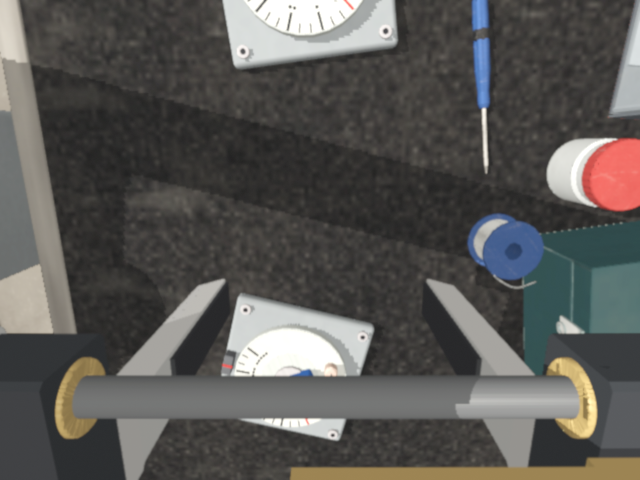

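The scene view shows the blue stage near pixel (373,300), with its index block at (339,321). The orange stage is well clear at (237,200). In the wrist view the blue stage is partly hidden behind the gripper, around (300,370), so I'll move over to it for a clear look.

arm_command --pt "-0.035 -0.005 0 0 0 0" --pt "-0.035 -0.005 0 0 0 0" --pt "-0.035 -0.005 0 0 0 0" --pt "-0.035 -0.005 0 0 0 0" --pt "0 0 0 0 0 0" --pt "0 0 0 0 0 0" --pt "0 0 0 0 0 0"

```text
time_s: 0.8
eef_pos: [554.9, -139.0, 205.0]
orientation: [[-0.001, 1.0, -0.001], [1.0, 0.001, 0.001], [0.001, -0.001, -1.0]]
contact_force: [0.6, 0.3, 0.3]
opening: 1.0
grasp_force: 0.0
```

Run:
```python
from h import *
f=grab('wrist'); save(f,'w1.png'); o=bot.get_obs(); print(o['time_s'],o['eef_pos'],f['t'])
hsv=cv2.cvtColor(f['pixels'],cv2.COLOR_RGB2HSV)
# white dial: largest bright low-sat blob -> outline at z=26
m=cv2.inRange(hsv,(0,0,190),(180,45,255)); m=cv2.morphologyEx(m,cv2.MORPH_CLOSE,np.ones((5,5)))
c=sorted(cv2.findContours(m,cv2.RETR_EXTERNAL,cv2.CHAIN_APPROX_NONE)[0],key=cv2.contourArea)[-2:]
for q in c:
    P=plane(f,q.reshape(-1,2),26)[:,:2]; print('white',cv2.boundingRect(q),cv2.fitEllipse(P.astype(np.float32)))
for n,lo,hi,z in [('blue',(100,120,50),(125,255,255),66),('red',(0,120,100),(6,255,255),26),('red',(172,120,100),(180,255,255),26),('cu',(5,60,80),(15,200,255),53)]:
    k,l,s,ce=cv2.connectedComponentsWithStats(cv2.inRange(hsv,lo,hi))
    for i in range(1,k):
        if s[i,4]>12: print(n,s[i],ce[i].round(1),plane(f,ce[i],z).round(1), 'rng',np.median(f['range_z'][l==i]))
```

```text
0.85 [ 554.97447796 -138.77372321  205.14138294] [556.19446876 -65.95306302 386.2992372 ]
white (0, 179, 72, 153) ((277.037353515625, -166.50469970703125), (55.1251220703125, 158.5603485107422), 3.3945815563201904)
white (132, 156, 265, 205) ((504.2732849121094, -199.40509033203125), (151.76084899902344, 297.2564392089844), 142.81288146972656)
blue [ 502   52   88   72 3819] [551.5  87.3] [[728.1 -24.8  66. ]] rng 321.49042
blue [ 277  237   57   39 1214] [305.5 255.4] [[ 539.1 -158.5   66. ]] rng 333.31134
red [637   0   3   9  18] [638.4   3.2] [[811.7  45.2  26. ]] rng 293.03836
red [232 230  12   5  28] [238.  232.2] [[ 474.  -147.5   26. ]] rng 366.9062
red [366 419  51  39 667] [392.4 436.4] [[ 628.8 -373.9   26. ]] rng 440.2706
red [348 431  42  36 527] [365.2 451.3] [[ 599.9 -393.2   26. ]] rng 445.62155
red [349 432   7   4  15] [352.2 433.3] [[ 585.2 -370.    26. ]] rng 444.33472
cu [369 466  23   2  25] [380.8 466.8] [[ 613.1 -387.8   53. ]] rng 451.13025
```

View pics/w1.png

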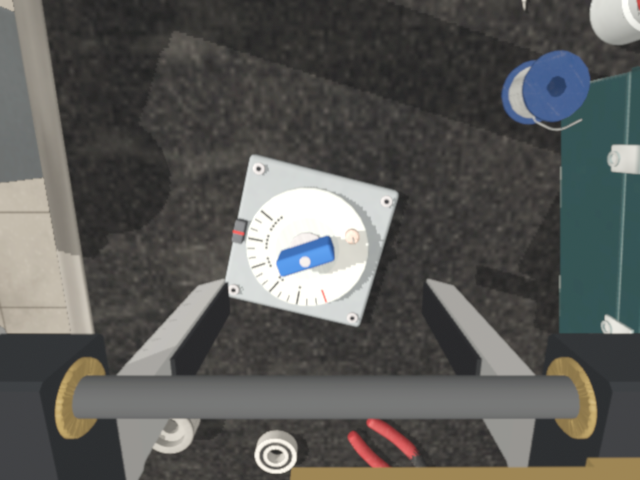

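The wrist view shows the dial centred near (307,246), the index at (238,232), the red zero tick at (324,296) and the diode at (352,237). That reads about 120°. I'll measure it properly and look at an enlarged crop.

Run:
```python
from h import *
f=grab('wrist')
img=f['pixels']; hsv=cv2.cvtColor(img,cv2.COLOR_RGB2HSV)
cv2.imwrite('pics/c1.png',cv2.cvtColor(cv2.resize(img[145:335,215:410],None,fx=3,fy=3,interpolation=cv2.INTER_CUBIC),cv2.COLOR_RGB2BGR))
sc=np.array([(259,168),(387,202),(234,290),(352,318)])
# heights from range at base and dial
for p in [(330,180),(270,290),(290,215)]:
    P=plane(f,p,0)[0]; r=f['range_z'][p[1],p[0]]; d=P-f['t']; k=-(f['R'].T@d)[2]; print('z at',p,(f['t']+d*r/k).round(1))
zb=16
S=plane(f,sc,zb)[:,:2]; print('screws',S.round(1),S.mean(0))
m=cv2.inRange(hsv,(0,0,236),(180,30,255)); m[:, :215]=0;m[:,410:]=0;m[:145]=0;m[335:]=0
q=np.vstack([c for c in cv2.findContours(cv2.morphologyEx(m,cv2.MORPH_CLOSE,np.ones((9,9))),cv2.RETR_EXTERNAL,cv2.CHAIN_APPROX_NONE)[0] if cv2.contourArea(c)>3000])
print(cv2.boundingRect(q), cv2.fitEllipse(q)); P=plane(f,q.reshape(-1,2),26)[:,:2]; print('dial',cv2.fitEllipse(P.astype(np.float32)),cv2.minEnclosingCircle(P.astype(np.float32)))
k,l,s,ce=cv2.connectedComponentsWithStats(cv2.inRange(hsv,(100,120,50),(125,255,255)))
i=[i for i in range(1,k) if abs(ce[i]-[305,255]).max()<10][0]
ys,xs=np.where((l==i)); 
Pt=plane(f,np.c_[xs,ys],66)[:,:2]; print('bar',cv2.minAreaRect(Pt.astype(np.float32)))
print('idx, zero, diode',plane(f,[(238,232.2),(324,296)],26).round(1),plane(f,(352,237),53).round(1))
```

```text
z at (330, 180) [560.2 -99.6  16.8]
z at (270, 290) [ 502.5 -204.3   27.9]
z at (290, 215) [ 523.3 -130.7   27.5]
screws [[ 494.5  -88.8]
 [ 614.1 -120.1]
 [ 464.6 -209. ]
 [ 583.3 -239.1]] [ 539.12874289 -164.25949772]
(246, 188, 119, 118) ((304.5878601074219, 244.73394775390625), (110.69119262695312, 116.11720275878906), 145.56887817382812)
dial ((536.4291381835938, -161.74940490722656), (105.630615234375, 113.01398468017578), 15.168390274047852) ((537.6884765625, -163.635009765625), 57.9447135925293)
bar ((538.2676391601562, -159.23472595214844), (49.67027282714844, 21.050508499145508), 18.57901382446289)
idx, zero, diode [[ 474.1 -147.4   26. ]
 [ 554.8 -211.1   26. ]] [[ 579.2 -145.3   53. ]]
```

View pics/c1.png

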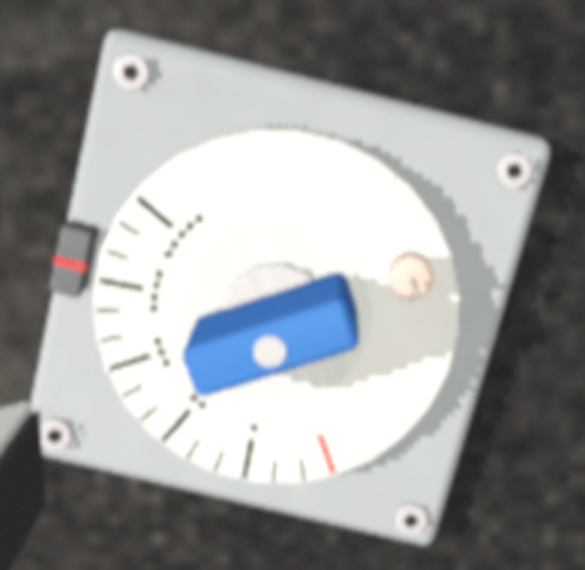

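The crop shows the index at crop pixel (70,263), about 4° past the 4-dot long mark at (120,285). The reading is therefore about 124°, so the dial needs about 64° clockwise. The measured sizes check out: index radius 66.3 mm, dial radius 58 mm, bar length 50 mm. The axis is at (538.3, -163.9) and the bar lies at 19°, so the tool must turn +71° about its z.

arm_command --pt "-0.025 -0.0165 0 0 0 0" --pt "0 0 0 0 0 0.124" --pt "0 0 0 0 0 0.124" --pt "0 0 0 0 0 0.124" --pt "0 0 0 0 0 0.124" --pt "0 0 0 0 0 0.124" --pt "0 0 0 0 0 0.124" --pt "0 0 0 0 0 0.124" --pt "0 0 0 0 0 0.124" --pt "0 0 0 0 0 0.124" --pt "0 0 0 0 0 0.124" --pt "0 0 0.04 0 0 0" --pt "0 0 0.04 0 0 0" --pt "0 0 0 0 0 0" --pt "0 0 0 0 0 0" --pt "0 0 0 0 0 0"

```text
time_s: 2.5
eef_pos: [540.3, -165.4, 127.9]
orientation: [[0.946, 0.326, 0.004], [0.326, -0.946, -0.002], [0.003, 0.003, -1.0]]
contact_force: [-0.9, 0.0, -0.1]
opening: 1.001
grasp_force: 0.0
```

The position is within 2 mm. I'll correct that, go down to grip height and close.

arm_command --pt "-0.001 -0.0015 0.03 0 0 0" --pt "0 0 0.03 0 0 0" --pt "0 0 0.02 0 0 0" --pt "0 0 0.012 0 0 0" --pt "0 0 0 0 0 0" --pt "0 0 0 0 0 0" --pt "0 0 0 0 0 0"

```text
time_s: 3.2
eef_pos: [538.8, -164.7, 35.5]
orientation: [[0.946, 0.325, 0.003], [0.325, -0.946, -0.002], [0.003, 0.003, -1.0]]
contact_force: [0.0, 0.4, 0.1]
opening: 0.996
grasp_force: 0.0
```

arm_command --pt "0 0 0 0 0 0" --pt "0 0 0 0 0 0" --pt "0 0 0 0 0 0" --pt "0 0 0 0 0 0" --pt "0 0 0 0 0 0" --pt "0 0 0 0 0 0" --pt "0 0 0 0 0 0" --pt "0 0 0 0 0 0" --pt "0 0 0 0 0 0" --pt "0 0 0 0 0 0" --pt "0 0 0 0 0 0" --pt "0 0 0 0 0 0" --jaw 255 --force 20

```text
time_s: 4.4
eef_pos: [536.8, -163.3, 33.4]
orientation: [[0.946, 0.325, -0.001], [0.325, -0.946, 0.001], [-0.0, -0.001, -1.0]]
contact_force: [-1.4, 2.7, 1.3]
opening: 0.169
grasp_force: 20.0
```

The bar is held: the opening is 15.9 mm and the side force is low. Now I'll turn it 64° clockwise, which is +1.12 rad about tool z.

arm_command --pt "0 0 0 0 0 0.08" --pt "0 0 0 0 0 0.08" --pt "0 0 0 0 0 0.08" --pt "0 0 0 0 0 0.08" --pt "0 0 0 0 0 0.08" --pt "0 0 0 0 0 0.08" --pt "0 0 0 0 0 0.08" --pt "0 0 0 0 0 0.08" --pt "0 0 0 0 0 0.08" --pt "0 0 0 0 0 0.08" --pt "0 0 0 0 0 0.08" --pt "0 0 0 0 0 0.08" --pt "0 0 0 0 0 0.08" --pt "0 0 0 0 0 0.08" --pt "0 0 0 0 0 0" --pt "0 0 0 0 0 0" --pt "0 0 0 0 0 0"

```text
time_s: 6.1
eef_pos: [536.9, -162.8, 33.4]
orientation: [[0.706, -0.709, -0.0], [-0.709, -0.706, 0.002], [-0.002, -0.001, -1.0]]
contact_force: [0.6, 5.4, 2.8]
opening: 0.167
grasp_force: 20.0
```

The dial turned about 64° with little force. I'll open the jaw, lift straight up and check.

arm_command --pt "0 0 0 0 0 0" --pt "0 0 0 0 0 0" --pt "0 0 0 0 0 0" --pt "0 0 0 0 0 0" --pt "0 0 0 0 0 0" --pt "0 0 0 0 0 0" --pt "0 0 0 0 0 0" --pt "0 0 0 0 0 0" --pt "0 0 0 0 0 0" --pt "0 0 0 0 0 0" --jaw 0

```text
time_s: 7.1
eef_pos: [537.1, -163.9, 33.5]
orientation: [[0.704, -0.71, 0.0], [-0.71, -0.704, -0.0], [0.0, -0.0, -1.0]]
contact_force: [0.5, 0.2, 0.3]
opening: 0.976
grasp_force: 0.0
```

arm_command --pt "0 0 -0.015 0 0 0" --pt "0 0 -0.03 0 0 0" --pt "0 0 -0.04 0 0 0" --pt "0 0 -0.04 0 0 0" --pt "0 0 -0.04 0 0 0" --pt "0 0 0 0 0 0" --pt "0 0 0 0 0 0" --pt "0 0 0 0 0 0" --pt "0 0 0 0 0 0"

```text
time_s: 8.0
eef_pos: [535.8, -163.3, 196.5]
orientation: [[0.704, -0.71, -0.003], [-0.71, -0.704, 0.002], [-0.004, 0.001, -1.0]]
contact_force: [0.4, 0.7, -0.2]
opening: 1.003
grasp_force: 0.0
```

Run:
```python
from h import *
f=grab('wrist'); img=f['pixels']; hsv=cv2.cvtColor(img,cv2.COLOR_RGB2HSV)
cv2.imwrite('pics/c2.png',cv2.cvtColor(cv2.resize(img[100:360,180:440],None,fx=2.2,fy=2.2,interpolation=cv2.INTER_CUBIC),cv2.COLOR_RGB2BGR))
A=np.array([538.2,-164])
m=cv2.inRange(hsv,(0,110,100),(7,255,255))|cv2.inRange(hsv,(173,110,100),(180,255,255))
k,l,s,ce=cv2.connectedComponentsWithStats(m)
for i in range(1,k):
    p=plane(f,ce[i],26)[0,:2]-A
    if s[i,4]>8 and np.hypot(*p)<80: print(s[i],ce[i].round(1),p.round(1),np.hypot(*p).round(1),np.degrees(np.arctan2(p[1],p[0])).round(1))
o=bot.get_obs(); print(o['time_s'],o['eef_pos'],o['opening'],o['contact_force'])
```

```text
[357 278   8  12  33] [360.3 283.6] [-65.2  17.6] 67.5 164.9
8.05 [ 535.88452064 -163.37446318  196.54661769] 0.9988923025119155 [-0.19082536 -0.24588037  0.20710351]
```

View pics/c2.png

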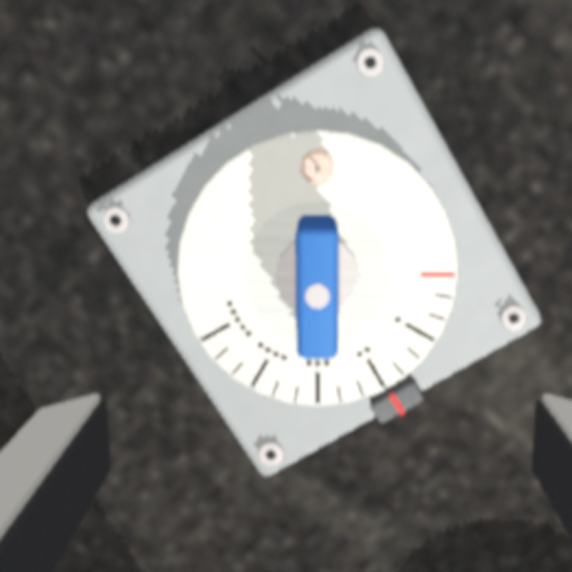

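The crop shows the 2-dot long mark at (377,373) in line with the red index at (398,403), to within about 2°. The diode is upright at (316,167) and the gripper is well clear, so I'm handing the job in.

```bash
python3 -c "
from plant import bot
print(bot.close_job())"
```

```text
the job is handed in; nothing more can be done
None
```

I turned the blue-handled stage to 60° (within about 2° by the wrist camera), let go of it, left the orange stage untouched, and handed the job in at about 8 s; no verdict came back.

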